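# Unstack the reagent packs into their holders

## Task

The reagent packs for the analyser have been left in one stack on the bench. Take the stack apart from the top down, one piece at a time, and set each piece down gently, upright and flat, near the middle of the holder whose recess matches its outline and size: the small bottle in the small round holder, the jar in the wide round one, the square pack in the square one, the cartridge in the oblong one. Let go of everything, drop nothing, and leave the tube rack and the dropper bottle where they stand.

Things in the scene. Friction and masses are not known exactly. Their poses are not given: they have to be found in the camera images.
- small_bottle: Small round closed bottle, white plastic with a grey band at its neck of the same width: a cylinder 32 mm across, 44 mm high, about 50 g. Origin: centre of its underside; z up. At the start it stands on top of the wide jar, up to 5 mm off its centre.
- wide_jar: Wide round closed jar, white plastic with a black lid that covers its top: a cylinder 50 mm across, 40 mm high, about 100 g. Origin: centre of its underside; z up. At the start it stands on the square pack, below the small bottle.
- square_pack: Square closed reagent pack, white plastic with a grey band: 58 x 58 mm, 40 mm high, flat top, about 160 g. Origin: centre of its underside; z up, x and y square to its sides. At the start it stands on the cartridge, below the wide jar, turned up to 0.12 rad from it.
- cartridge: Long reagent cartridge, grey plastic with a paper label on its sides: 60 mm along its x, 116 mm along its y, 40 mm high, about 260 g, with a low black cap (18 mm across, 3 mm high) on its top near each end, 47 mm from the middle. Origin: centre of its underside; z up. It is the bottom of the stack and stands on the bench.
- holder_small: Fixed to the bench, low dark-floored grey holder with an open recess: floor 3 mm above the bench, rim 4 mm wide whose top is 8 mm above the bench. Origin: centre of its underside on the bench; z up. Round, for the small bottle: recess 50 mm across, 58 mm outside.
- holder_wide: Fixed to the bench, low dark-floored grey holder with an open recess: floor 3 mm above the bench, rim 4 mm wide whose top is 8 mm above the bench. Origin: centre of its underside on the bench; z up. Round, for the wide jar: recess 68 mm across, 76 mm outside.
- holder_square: Fixed to the bench, low dark-floored grey holder with an open recess: floor 3 mm above the bench, rim 4 mm wide whose top is 8 mm above the bench. Origin: centre of its underside on the bench; z up. Square, for the square pack: recess 76 x 76 mm, 84 x 84 mm outside; x and y square to its sides.
- holder_long: Fixed to the bench, low dark-floored grey holder with an open recess: floor 3 mm above the bench, rim 4 mm wide whose top is 8 mm above the bench. Origin: centre of its underside on the bench; z up. Oblong, for the cartridge: recess 78 mm along its x and 134 mm along its y, 86 x 142 mm outside.
- tube_rack: Bystander: steel wire rack with twelve capped sample tubes, 80 mm along its x, 200 mm along its y, 84 mm high, beyond the stack. Origin: centre of its underside; z up. Loose, 0.6 kg.
- dropper: Bystander: small amber dropper bottle, 32 mm across, 60 mm high, standing between the stack and the holders. Origin: centre of its underside; z up. Loose, 50 g.
There are look-alikes about, which are no part of the job. Leave any red look-alike of the square_pack alone. What is shaped like the wide_jar but pink is not meant.

How it is judged (in metres and radians):
On the way, in this order (a step that is already met when the one before it is completed fails the run):
1. the small round bottle lies flat in its own holder, let go (horizontal distance between small_bottle and holder_small below 0.013 m and z of small_bottle in the frame of holder_small between 0.001 and 0.0055 m and angle between small_bottle's own z axis and vertical below 0.045 rad and contact force between small_bottle and the fingers below 0.2 N), for 0.2 s.
2. the wide round jar lies flat in its own holder, let go (horizontal distance between wide_jar and holder_wide below 0.013 m and z of wide_jar in the frame of holder_wide between 0.001 and 0.0055 m and angle between wide_jar's own z axis and vertical below 0.045 rad and contact force between wide_jar and the fingers below 0.2 N), for 0.2 s.
3. the square pack lies flat in its own holder, let go (horizontal distance between square_pack and holder_square below 0.013 m and z of square_pack in the frame of holder_square between 0.001 and 0.0055 m and angle between square_pack's own z axis and vertical below 0.045 rad and contact force between square_pack and the fingers below 0.2 N), for 0.2 s.
4. the long cartridge lies flat in its own holder, let go (horizontal distance between cartridge and holder_long below 0.013 m and z of cartridge in the frame of holder_long between 0.001 and 0.0055 m and angle between cartridge's own z axis and vertical below 0.045 rad and contact force between cartridge and the fingers below 0.2 N), for 0.2 s.
At the end, for the whole second after the job is handed in: Each of the four packs lies flat (tilt under 0.045 rad) on the floor of its own holder, its centre within 13 mm of the holder's centre, released and at rest (all of step 1 and all of step 2 and all of step 3 and all of step 4 and linear speed of each of small_bottle, wide_jar, square_pack, cartridge below 0.02 m/s); the robot touches nothing.
It fails at once if a pack falls freely (unheld by the fingers at more than 0.7 m/s, a drop of about 25 mm) ((linear speed of small_bottle above 0.7 m/s and contact force between small_bottle and the fingers below 0.05 N) or (linear speed of wide_jar above 0.7 m/s and contact force between wide_jar and the fingers below 0.05 N) or (linear speed of square_pack above 0.7 m/s and contact force between square_pack and the fingers below 0.05 N) or (linear speed of cartridge above 0.7 m/s and contact force between cartridge and the fingers below 0.05 N)).
It fails at once if the tube rack is shifted by more than 25 mm or tipped (distance of tube_rack from where it was at the start of the episode above 0.025 m or angle between tube_rack's own z axis and vertical above 0.3 rad).
It fails at once if the dropper bottle is shifted by more than 25 mm or knocked over (distance of dropper from where it was at the start of the episode above 0.025 m or angle between dropper's own z axis and vertical above 0.4 rad).
It also fails if it takes over 102 s, if anything falls off the work surface, if the arm or the gripper's body presses on something with over 40 N, if the wrist force passes 120 N, or if a joint passes its speed limit or range.

## Robot

A 6-joint arm with a two-finger parallel gripper is mounted at the origin on the work surface. World frame = base frame: x ahead of the robot, y to its left, z up, the work surface at z = 0. Lengths are in m, angles in degrees, forces in N, time in s.
With the tool pointing down it reaches from about 0.25 to 0.725 m from the base axis. Payload 9.7 kg.
Tool frame: the origin (TCP) lies at the very end of the fingers, on their centre line; the grasp point (between the pads) lies 19 mm behind it; z points along the fingers, y is the line along which they close (so a half turn about z gives the same grasp; the last joint's range is limited). The gripper opens to 85 mm and grips with 20 to 120 N. Pads are 22 mm wide; open, the fingers measure 114 mm over their backs; the gripper's body (76 mm by 85 mm) begins 54 mm behind the grasp point. The pads swing forward as they close: fully open they stand 13 mm farther back than shut.
Start: joints at [-68.64, 4.979, 10.078, 95.1, 0, 90], TCP at [0.2, -0.512, 0.231] pointing down, gripper open.
Joint ranges: [-179.16, 179.16], [-48.56, 103.87], [-65.8, 70.77], [-126.05, 130.52], [-82.76, 87.17], [-180, 180]. Speed limits (degrees/s): [127.2, 127.2, 147.25, 180, 180, 180].

## Interface

Orientations are given as [roll, pitch, yaw] about the fixed x, y, z axes, in that order (R = Rz(yaw) Ry(pitch) Rx(roll)).
In Python, from workcell import bot gives the robot as it stands.
- The arm moves only by the tool step_arm, never from a script. Its argument "targets" is a list of rows, each a list of 3 entries, a list of its own where there are three numbers: the opening, from 0 (shut) to 1 (fully open), then the shift along the world's x, y, z in mm, then the turn, a rotation vector about the world's x, y, z in rad. In form: [[grip, [tx, ty, tz], [wx, wy, wz]], ...]. A call has 1 to 8 rows; each row is the pose to reach, as a shift and turn from the pose commanded when the call began; what a row does not reach only later rows make up. A row lasts 1/10 s, in which the tool goes at most 50 mm and 8.59 degrees, less where a joint would pass 70% of its speed; a pose out of reach is approached as far as the arm can. A call with a gripper value outside its range is refused whole. The fingers move at their own pace and stop on an object; "force" is the grip in N (left out, the last holds). Time passes only in rows, so rows that repeat a pose let the fingers close. It gives the time, the measured TCP pose, the force, the opening and the grip force at its end, in the units of the state.
- bot.get_obs(): the state, without advancing time (a new reading comes with each control period).
- bot.camera(name): name is "scene" or "side" or "wrist"; returns (picture, depth): 384x512x3 uint8, red, green, blue; 384x512 float32, m along the optical axis (not along the pixel's ray), 0 where there is no reading.
- bot.camera_params(name): a dict with "K" (3x3 intrinsics, pixels), "k1" (the pictures are not rectified: a ray, as slopes to the right and down, at radius r is drawn at 1 + k1 r^2 times it, then the intrinsics apply), "R" (3x3) and "t" (3): a world point X has camera coordinates R X + t. Camera axes: x right, y down, z forward; pixel columns grow to the right and rows downward; lengths in m; the calibration is good to about 2 mm. A picture is of the moment at which its call begins: read the wrist's pose just before it. camera_params takes no time and is no camera call; for the wrist camera it gives the pose at the moment of the call.
- bot.job_done(): hands the job in; it is judged then, once.
The state is a dict: "time": time; "q": joint angles; "qd": joint speeds; "joint_efforts": joint torques, N m; "ee_pos": TCP position; "tcp_rot": TCP orientation; "wrist_force": force on the tool from outside, world axes, zero at the start; "torque": the same for the moment, N m; "opening": finger opening in m; "grasp_force": force on a finger pad.
Only numpy, scipy, OpenCV 4.12 (cv2) and the standard library are available. Lean on these libraries where they do the work, as an engineer would, in place of code of your own. Each camera call takes 0.05 s, during which the arm holds its last target. There are 200 camera calls.

## Working session

There is one attempt and no reset: what is moved stays moved. The work goes in short steps, Python scripts to look and compute and a tool call to move; the robot and the scene stay as the last step left them, time stands still between calls to the robot, and variables do not carry over. Pictures are saved under pics/ and viewed, at most 14 in all, crops included, and the job is handed in when it is done.

Besides the shell and the picture viewer there is one more tool, called as name(argument=value, ...) on one line, values as JSON. step_arm: Moves the arm, as the interface text tells. Its arguments: {"type":"object","properties":{"targets":{"type":"array","items":{"type":"array"}},"force":{"type":"number"}},"required":["targets"]}

```bash
mkdir -p pics; ls; cat > h.py <<'E'
import numpy as np, cv2
from workcell import bot
def grab(n):
    p=bot.camera_params(n); im,d=bot.camera(n); return im,d,p
def points(d,p):
    h,w=d.shape; u,v=np.meshgrid(np.arange(w),np.arange(h))
    K=np.array(p["K"]); k=p["k1"]
    n=cv2.undistortPoints(np.stack([u,v],-1).reshape(-1,1,2).astype(float),K,np.array([k,0,0,0.])).reshape(h,w,2)
    c=np.dstack([n[...,0]*d,n[...,1]*d,d])
    X=(c-np.array(p["t"]).ravel())@np.array(p["R"])
    X[d<=0]=np.nan
    return X
def save(n,im): cv2.imwrite(f"pics/{n}.png",im[...,::-1])
E
python3 - <<'E'
from h import *
for n in("scene","side"):
    im,d,p=grab(n); save(n+"0",cv2.resize(im,(768,576))); np.savez(n+"0.npz",im=im,d=d,**p)
    print(n,p)
print(bot.get_obs())
E
```

```text
pics
scene {'K': array([[355.32158184,   0.        , 257.37665361],
       [  0.        , 355.32158184, 193.72534371],
       [  0.        ,   0.        ,   1.        ]]), 'k1': -0.027182673622448153, 'R': array([[ 0.88006376,  0.47473648, -0.01063314],
       [ 0.37738598, -0.71283627, -0.59113812],
       [-0.28821451,  0.51622643, -0.80650026]]), 't': array([-0.52046475, -0.15735824,  1.02258624])}
side {'K': array([[403.3216464 ,   0.        , 252.09316862],
       [  0.        , 403.3216464 , 188.76062408],
       [  0.        ,   0.        ,   1.        ]]), 'k1': 0.026365043996230814, 'R': array([[-0.89108154, -0.453786  , -0.00720768],
       [-0.22109134,  0.44790829, -0.86631217],
       [ 0.39634871, -0.77036123, -0.49945096]]), 't': array([0.50786351, 0.22124974, 0.903008  ])}
{'time': 0.1, 'q': array([-6.86387480e+01,  5.00589663e+00,  1.00392672e+01,  9.51006230e+01,
       -2.55572280e-04,  8.99997332e+01]), 'qd': array([ 0.05652264,  0.02721655,  0.16750041, -0.06043851, -0.0736058 ,
       -0.10967552]), 'joint_efforts': array([ 9.22347572e-04, -5.21560979e+01,  4.65652549e+01,  1.60489487e-02,
        7.86962278e-05,  9.77404568e-06]), 'ee_pos': array([ 0.20025653, -0.51201692,  0.23067611]), 'tcp_rot': array([-1.79932748e+02,  2.55258926e-04,  2.13615191e+01]), 'wrist_force': array([ 0.56937197, -0.46426705,  0.14623439]), 'torque': array([-0.03861174, -0.04419831,  0.00729033]), 'grasp_force': 0.0, 'opening': 0.08556398278988601}
```

View pics/scene0.png

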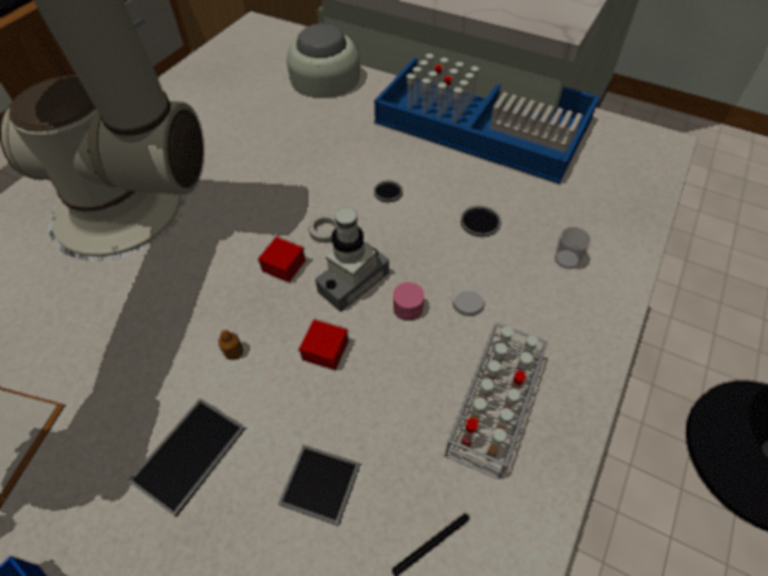

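View pics/side0.png

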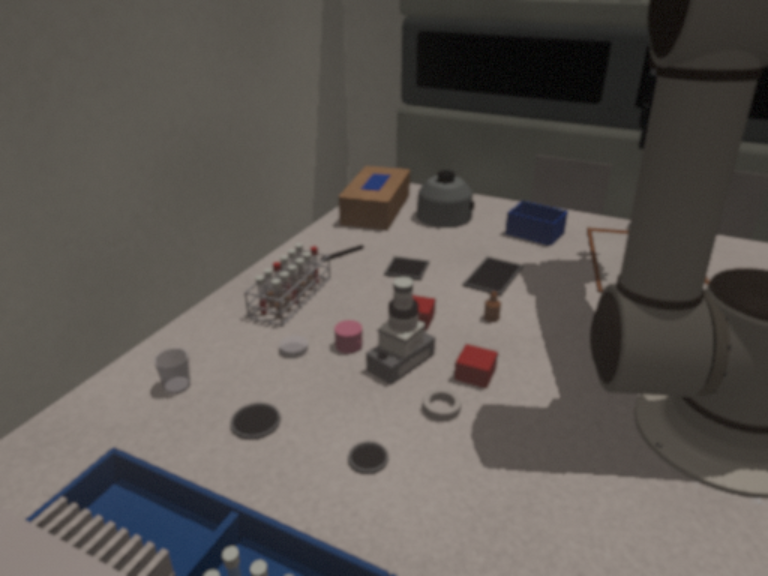

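The scene view (768x576 pixels) shows:
- **Stack:** near (350,260), with the small bottle on top at (346,215).
- **Dark-floored holders:** small round (388,191), wide round (481,221), square (320,484), oblong (188,456).
- **Look-alikes to leave alone:** red packs at (282,258) and (325,343), pink jar at (408,300). The white and grey pieces in the stack are the ones meant.
- **Bystanders:** dropper at (230,345), tube rack at (497,400).

Next I measure these.

```bash
cat >> h.py <<'E'
def cast(uv,p,z):
    K=np.array(p["K"]); n=cv2.undistortPoints(np.array(uv,float).reshape(-1,1,2),K,np.array([float(p["k1"]),0,0,0.])).reshape(-1,2)
    R=np.array(p["R"]); c=-R.T@np.array(p["t"]).ravel()
    r=np.c_[n,np.ones(len(n))]@R
    return c+r*((z-c[2])/r[:,2])[:,None]
E
python3 - <<'E'
from h import *
for n in("scene","side"):
    f=np.load(n+"0.npz"); im,d=f["im"],f["d"]; p={k:f[k] for k in("K","k1","R","t")}; p["k1"]=float(p["k1"])
    X=points(d,p)
    g=im.max(2)
    on=(abs(X[...,2])<0.03)
    m=((g<60)&on).astype(np.uint8)
    cs,_=cv2.findContours(m,cv2.RETR_EXTERNAL,cv2.CHAIN_APPROX_NONE)
    print(n)
    for c in cs:
        if cv2.contourArea(c)<60: continue
        W=cast(c.reshape(-1,2),p,0.003)*1000
        r=cv2.minAreaRect(W[:,:2].astype(np.float32))
        if max(r[1])>250: continue
        print("dark px",c.reshape(-1,2).mean(0).round(), "ctr",np.round(r[0]),"size",np.round(r[1]),"ang",round(r[2],1))
    # elevated blobs
    x0=X*1000
    for lo,hi in((30,50),(72,88),(112,126),(156,170)):
        m=((x0[...,2]>lo)&(x0[...,2]<hi)&(x0[...,0]>150)&(x0[...,0]<850)&(abs(x0[...,1])<600)).astype(np.uint8)
        k,l,s,_=cv2.connectedComponentsWithStats(m)
        for i in range(1,k):
            if s[i,4]<15: continue
            q=x0[l==i]; r=cv2.minAreaRect(q[:,:2].astype(np.float32))
            print(lo,s[i],"med",np.median(q,0).round(),"rect",np.round(r[0]),np.round(r[1]),round(r[2],1),"rgb",np.median(im[l==i],0))
E
```

```text
scene
dark px [286. 363.] ctr [ 790. -249.] size [117.  10.] ang 62.8
dark px [213. 322.] ctr [ 625. -252.] size [77. 76.] ang 10.5
dark px [ 14. 311.] ctr [ 251. -431.] size [ 13. 110.] ang 14.4
dark px [124. 303.] ctr [ 440. -305.] size [135.  81.] ang 87.0
dark px [235. 193.] ctr [508.  51.] size [127.  65.] ang 46.4
dark px [196. 178.] ctr [389.  41.] size [59. 18.] ang 86.8
dark px [320. 148.] ctr [631. 293.] size [66. 70.] ang 4.2
dark px [258. 128.] ctr [441. 282.] size [47. 46.] ang 27.7
dark px [378.  72.] ctr [678. 705.] size [73. 60.] ang 8.3
dark px [226.  58.] ctr [177. 551.] size [136.  48.] ang 69.1
dark px [12. 15.] ctr [-796.  410.] size [151.  45.] ang 89.6
dark px [8. 3.] ctr [-900.  450.] size [100.  98.] ang 24.4
30 [210  41  30  18 158] med [191. 514.  40.] rect [188. 530.] [123.  30.] 66.4 rgb [55. 57. 48.]
30 [255  49  17  19  83] med [322. 547.  41.] rect [321. 543.] [114.   5.] 88.6 rgb [ 7. 21. 37.]
30 [272  54  10  14  48] med [365. 559.  41.] rect [364. 559.] [12. 64.] 1.8 rgb [52.  62.5 73.5]
30 [282  56  10  16  53] med [402. 557.  39.] rect [401. 560.]
[... 8401 characters left out ...]
88. 82.]
72 [148 365  12  15  87] med [466. 539.  83.] rect [469. 537.] [16. 14.] 9.2 rgb [76. 73. 74.]
72 [167 374  11  10  69] med [433. 535.  87.] rect [434. 535.] [15. 14.] 30.8 rgb [146. 145. 136.]
112 [292 113  12   7  65] med [ 659. -551.  121.] rect [ 662. -558.] [46. 43.] 62.8 rgb [35. 32. 31.]
112 [259 199  21  13 155] med [484.  73. 120.] rect [489.  64.] [50. 42.] 32.1 rgb [49. 42. 40.]
112 [396 241  16  20  56] med [165. 111. 120.] rect [169. 106.] [ 7. 60.] 36.7 rgb [41.5 38.5 35.5]
156 [262 185  14   9 105] med [491.  65. 164.] rect [493.  62.] [31. 31.] 27.5 rgb [138. 135. 127.]
156 [394 214  22  35 164] med [174. 112. 163.] rect [181.  94.] [ 11. 110.] 29.9 rgb [35. 30. 27.]
```

Both views agree. In mm:

| Item | x, y | Long axis / closing direction |
|---|---|---|
| Stack | (495,61), bottle (493,61), bottle top at z 164 | cartridge long axis 73°, square pack −10° |
| Small holder | (442,281) | |
| Wide holder | (632,292) | |
| Square holder | (627,−254) | 11° |
| Long holder | (444,−307) | long axis 87° |

I'm moving over the stack and will confirm with the wrist camera.

step_arm(targets=[[1,[50,98,0],[0,0,0.15]],[1,[75,146,0],[0,0,0.3]],[1,[97,190,0],[0,0,0.45]],[1,[119,233,0],[0,0,0.6]],[1,[140,276,0],[0,0,0.75]],[1,[162,320,0],[0,0,0.9]],[1,[185,363,0],[0,0,1.03]],[1,[207,406,0],[0,0,1.03]]], force=25)

```text
time: 0.9
ee_pos: [0.3822, -0.1538, 0.2312]
tcp_rot: [180.0, 0.0, 80.6]
wrist_force: [0.3, -0.4, 0.4]
opening: 0.0854
grasp_force: 0.0
```

step_arm(targets=[[1,[17,34,0],[0,0,0]],[1,[35,68,0],[0,0,0]],[1,[53,102,0],[0,0,0]],[1,[70,136,0],[0,0,0]],[1,[86,166,0],[0,0,0]],[1,[86,166,0],[0,0,0]],[1,[86,166,0],[0,0,0]]])

```text
time: 1.6
ee_pos: [0.4677, 0.0107, 0.2308]
tcp_rot: [-179.9, 0.0, 80.5]
wrist_force: [0.8, 0.7, 1.0]
opening: 0.0851
grasp_force: 0.0
```

```bash
python3 - <<'E'
from h import *
o=bot.get_obs();print(o["time"],o["ee_pos"],o["tcp_rot"],o["q"].round(),o["wrist_force"])
im,d,p=grab("wrist"); save("w1",cv2.resize(im,(640,480)))
x0=points(d,p)*1000
for lo,hi in((30,50),(72,88),(112,126),(156,170)):
    m=((x0[...,2]>lo)&(x0[...,2]<hi)).astype(np.uint8)
    k,l,s,_=cv2.connectedComponentsWithStats(m)
    for i in range(1,k):
        if s[i,4]<200: continue
        q=x0[l==i]; r=cv2.minAreaRect(q[:,:2].astype(np.float32))
        print(lo,s[i],"med",np.median(q,0).round(),"rect",np.round(r[0]),np.round(r[1]),round(r[2],1),"rgb",np.median(im[l==i],0))
E
```

```text
1.6 [0.46771979 0.01068474 0.23079141] [-1.79932903e+02  2.63032611e-02  8.04738819e+01] [  1.  -6.  -1.  95.  -0. 101.] [0.76718684 0.66640446 0.97741154]
30 [ 248   54   62   32 1685] med [504. 102.  40.] rect [506. 101.] [30. 61.] 73.7 rgb [51. 48. 46.]
30 [508  75   4 171 429] med [749. -35.  31.] rect [749. -41.] [  4. 199.] 4.0 rgb [93. 88. 85.]
30 [ 347   77   52   50 2026] med [599.  57.  40.] rect [600.  56.] [49. 50.] 80.2 rgb [145.  81.  96.]
30 [239 123  57  49 977] med [478.  15.  40.] rect [483.  26.] [46. 60.] 72.7 rgb [96. 92. 87.]
30 [ 131  127   66   61 2793] med [369.  36.  40.] rect [368.  34.] [58. 58.] 1.9 rgb [144.  34.  29.]
30 [ 282  196   62   59 2375] med [522. -72.  40.] rect [522. -75.] [60. 59.] 8.5 rgb [138.  34.  29.]
30 [209 278  25  23 384] med [ 400. -137.   39.] rect [ 397. -142.] [27. 32.] 66.4 rgb [83.5 55.  35. ]
72 [244  86  64  31 766] med [499.  83.  80.] rect [497.  75.] [27. 58.] 80.2 rgb [92. 87. 78.]
112 [ 244   91   63   64 1211] med [483.  71. 120.] rect [491.  59.] [50. 50.] 79.8 rgb [32. 30. 27.]
156 [ 255  103   49   50 1872] med [491.  61. 164.] rect [491.  60.] [32. 32.] 35.6 rgb [97. 92. 82.]
```

View pics/w1.png

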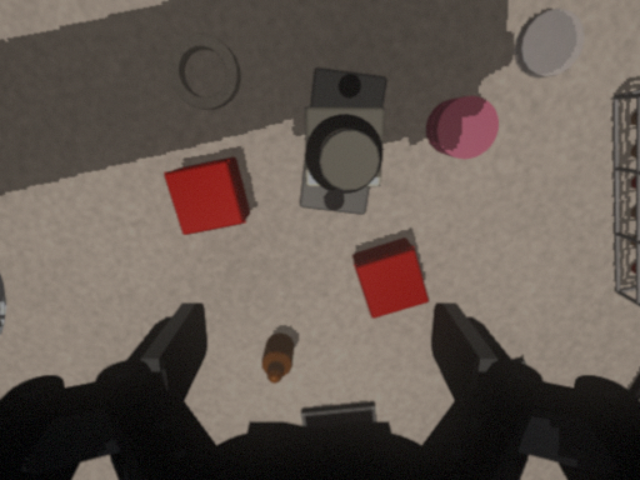

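The wrist view (640x480) shows the stack at (345,140), bottle top at (350,160), clearly separate from the red packs (205,195) and (390,278) and the pink jar (463,127). It puts the bottle at (491,60), in agreement with the earlier fix. I finish the approach and descend.

step_arm(targets=[[1,[12,25,0],[0,0,0]],[1,[24,49,0],[0,0,0]],[1,[24,49,0],[0,0,0]],[1,[24,49,-30],[0,0,0]],[1,[24,49,-60],[0,0,0]],[1,[24,49,-85],[0,0,0]],[1,[24,49,-102],[0,0,0]],[1,[24,49,-102],[0,0,0]]])

```text
time: 2.45
ee_pos: [0.4902, 0.0577, 0.1272]
tcp_rot: [-179.8, 0.1, 80.3]
wrist_force: [-1.3, -0.2, 1.0]
opening: 0.0853
grasp_force: 0.0
```

step_arm(targets=[[0.3,[0,0,0],[0,0,0]],[0.2,[0,0,0],[0,0,0]],[0.2,[0,0,0],[0,0,0]],[0.2,[0,0,0],[0,0,0]],[0.2,[0,0,0],[0,0,0]],[0.2,[0,0,0],[0,0,0]],[0.2,[0,0,0],[0,0,0]],[0.2,[0,0,0],[0,0,0]]])

```text
time: 3.25
ee_pos: [0.4923, 0.0592, 0.1303]
tcp_rot: [179.9, -0.0, 80.4]
wrist_force: [-1.2, -1.0, 6.1]
opening: 0.0309
grasp_force: 24.5
```

step_arm(targets=[[0.2,[0,0,8],[0,0,0]],[0.2,[0,0,20],[0,0,0]],[0.2,[0,0,40],[0,0,0]],[0.2,[0,0,40],[0,0,0]]])

```text
time: 3.65
ee_pos: [0.4929, 0.0594, 0.1724]
tcp_rot: [179.8, -0.1, 80.4]
wrist_force: [0.3, -0.7, -0.3]
opening: 0.0314
grasp_force: 24.9
```

step_arm(targets=[[0.2,[-6,25,0],[0,0,0]],[0.2,[-14,60,0],[0,0,0]],[0.2,[-22,100,0],[0,0,0]],[0.2,[-32,140,0],[0,0,0]],[0.2,[-41,180,0],[0,0,0]],[0.2,[-47,208,0],[0,0,0]],[0.2,[-50,221,0],[0,0,0]],[0.2,[-50,221,0],[0,0,0]]])

```text
time: 4.45
ee_pos: [0.4414, 0.2813, 0.1689]
tcp_rot: [-180.0, 0.0, 80.5]
wrist_force: [-0.3, -0.9, -0.1]
opening: 0.0316
grasp_force: 24.9
```

```bash
cat > look.py <<'E'
import sys
from h import *
name,lvl=sys.argv[1],[tuple(map(int,a.split(','))) for a in sys.argv[2:]]
o=bot.get_obs();print(o["time"],o["ee_pos"].round(4),o["tcp_rot"].round(1),o["wrist_force"].round(1),o["opening"].round(4),round(o["grasp_force"],1))
for c in ("wrist","scene","side"):
    im,d,p=grab(c); save(name+c,cv2.resize(im,(640,480))); x0=points(d,p)*1000
    near=(abs(x0[...,0]-o["ee_pos"][0]*1000)<150)&(abs(x0[...,1]-o["ee_pos"][1]*1000)<150)
    for lo,hi in lvl:
        m=((x0[...,2]>lo)&(x0[...,2]<hi)&near).astype(np.uint8)
        k,l,s,_=cv2.connectedComponentsWithStats(m)
        for i in range(1,k):
            if s[i,4]<40: continue
            q=x0[l==i]; r=cv2.minAreaRect(q[:,:2].astype(np.float32))
            print(c,lo,s[i],"med",np.median(q,0).round(),"rect",np.round(r[0]),np.round(r[1]),round(r[2],1),"rgb",np.median(im[l==i],0))
    m=((im.max(2)<60)&(abs(x0[...,2])<12)&near).astype(np.uint8)
    for q in cv2.findContours(m,cv2.RETR_EXTERNAL,cv2.CHAIN_APPROX_NONE)[0]:
        if cv2.contourArea(q)<80: continue
        W=cast(q.reshape(-1,2),p,0.003)*1000; r=cv2.minAreaRect(W[:,:2].astype(np.float32))
        print(c,"dark",q.reshape(-1,2).mean(0).round(),np.round(r[0]),np.round(r[1]),round(r[2],1))
E
python3 look.py a 4,12 195,215
```

```text
Traceback (most recent call last):
  File "look.py", line 4, in <module>
    o=bot.get_obs();print(o["time"],o["ee_pos"].round(4),o["tcp_rot"].round(1),o["wrist_force"].round(1),o["opening"].round(4),round(o["grasp_force"],1))
                                                                                                         ^^^^^^^^^^^^^^^^^^
AttributeError: 'float' object has no attribute 'round'
```

```bash
sed -i 's/o\["opening"\].round(4)/round(o["opening"],4)/' look.py; python3 look.py a 4,12 195,215
```

```text
4.45 [0.4414 0.2813 0.1689] [-180.     0.    80.5] [-0.3 -0.9 -0.1] 0.0316 24.9
wrist 4 [227 142  57  56 806] med [443. 284.   8.] rect [440. 282.] [57. 57.] 4.7 rgb [62. 59. 56.]
wrist 195 [ 173  238  165   81 6954] med [441. 287. 203.] rect [440. 283.] [33. 59.] 77.2 rgb [108. 103.  91.]
wrist 195 [152 281  20   9  97] med [409. 294. 213.] rect [408. 294.] [2. 7.] 85.3 rgb [25. 24. 22.]
wrist 195 [339 281  20   9  97] med [475. 283. 213.] rect [476. 283.] [2. 7.] 73.5 rgb [35. 33. 30.]
wrist dark [252. 165.] [438. 283.] [53. 51.] 37.1
scene 4 [249 120  20  15 154] med [442. 284.   6.] rect [443. 282.] [55. 57.] 29.2 rgb [38.  37.  35.5]
scene 195 [246  61  24  16 175] med [440. 273. 202.] rect [451. 277.] [30. 71.] 76.7 rgb [33. 34. 33.]
scene dark [258. 127.] [440. 287.] [56. 55.] 27.7
side 4 [282 269  26  11  67] med [378. 160.   8.] rect [382. 154.] [58. 27.] 19.8 rgb [77. 72. 68.]
side 4 [232 293  28  23 204] med [446. 276.   6.] rect [442. 282.] [57. 58.] 42.1 rgb [59.  55.5 53. ]
side 195 [228 217  31  21 293] med [445. 287. 203.] rect [441. 282.] [30. 63.] 71.3 rgb [57. 53. 51.]
side dark [245. 306.] [442. 284.] [51. 51.] 26.6
```

Holder centre (442,282), bottle centred, underside about 10 mm below the TCP. Lowering.

step_arm(targets=[[0.2,[0,1,-25],[0,0,0]],[0.2,[0,1,-60],[0,0,0]],[0.2,[0,1,-95],[0,0,0]],[0.2,[0,1,-125],[0,0,0]],[0.2,[0,1,-140],[0,0,0]],[0.2,[0,1,-147],[0,0,0]],[0.2,[0,1,-150],[0,0,0]],[0.2,[0,1,-150],[0,0,0]]])

```text
time: 5.4
ee_pos: [0.4425, 0.2813, 0.0203]
tcp_rot: [179.9, -0.1, 80.4]
wrist_force: [0.8, -0.1, -0.7]
opening: 0.0312
grasp_force: 24.9
```

step_arm(targets=[[0.2,[0,0,-2],[0,0,0]],[0.2,[0,0,-3],[0,0,0]],[0.2,[0,0,-4],[0,0,0]],[0.2,[0,0,-5],[0,0,0]],[0.2,[0,0,-5],[0,0,0]]])

```text
time: 5.9
ee_pos: [0.4418, 0.2812, 0.0142]
tcp_rot: [-180.0, 0.0, 80.4]
wrist_force: [-0.1, 0.8, -0.3]
opening: 0.0313
grasp_force: 24.9
```

step_arm(targets=[[0.2,[0,0,-1],[0,0,0]],[0.2,[0,0,-2],[0,0,0]],[0.2,[0,0,-2],[0,0,0]]])

```text
time: 6.2
ee_pos: [0.4419, 0.2813, 0.0133]
tcp_rot: [180.0, -0.0, 80.4]
wrist_force: [-2.4, -1.5, 9.9]
opening: 0.0317
grasp_force: 25.8
```

Contact with the floor; release.

step_arm(targets=[[0.5,[0,0,0],[0,0,0]],[0.8,[0,0,0],[0,0,0]],[1,[0,0,0],[0,0,0]],[1,[0,0,0],[0,0,0]],[1,[0,0,20],[0,0,0]],[1,[0,0,60],[0,0,0]],[1,[0,0,105],[0,0,0]],[1,[0,0,150],[0,0,0]]])

```text
time: 7.0
ee_pos: [0.4415, 0.281, 0.1637]
tcp_rot: [-180.0, 0.0, 80.4]
wrist_force: [0.9, 0.8, -0.4]
opening: 0.0852
grasp_force: 0.0
```

```bash
python3 look.py b 4,12 40,56
```

```text
7.0 [0.4415 0.281  0.1637] [-180.     0.    80.4] [ 0.9  0.8 -0.4] 0.0852 0.0
wrist 4 [226 142  58  55 625] med [444. 291.   8.] rect [441. 284.] [54. 57.] 83.6 rgb [54. 52. 49.]
wrist 4 [243 151  24  10  42] med [446. 298.   6.] rect [443. 298.] [ 8. 23.] 82.9 rgb [48. 45. 40.]
wrist 4 [205 276  50  21 193] med [395. 164.   8.] rect [391. 158.] [20. 56.] 75.5 rgb [65. 60. 54.]
wrist 40 [ 237  163   37   37 1083] med [441. 283.  47.] rect [441. 282.] [32. 32.] 81.6 rgb [100.  94.  84.]
wrist dark [252. 164.] [439. 288.] [57. 45.] 8.0
scene 4 [249 121  20  14 104] med [451. 269.   7.] rect [444. 279.] [56. 50.] 23.2 rgb [48. 47. 44.]
scene 40 [253 112  12  10  97] med [444. 280.  47.] rect [444. 283.] [32. 31.] 88.9 rgb [84. 82. 73.]
scene dark [258. 128.] [442. 283.] [57. 54.] 14.0
side 4 [282 270  25  10  68] med [380. 161.   8.] rect [384. 155.] [56. 22.] 15.8 rgb [76.5 71.  66.5]
side 4 [232 295  28  21 131] med [433. 291.   6.] rect [440. 285.] [57. 51.] 28.1 rgb [59. 54. 52.]
side 40 [238 284  15  14 172] med [442. 284.  47.] rect [443. 281.] [29. 35.] 27.0 rgb [100.  95.  89.]
side dark [245. 308.] [439. 288.] [52. 42.] 35.1
```

Bottle seated at (442,282), top z 47. Next, the jar at (491,60).

step_arm(targets=[[1,[9,-40,0],[0,0,0]],[1,[19,-85,0],[0,0,0]],[1,[29,-130,0],[0,0,0]],[1,[39,-175,0],[0,0,0]],[1,[46,-208,0],[0,0,0]],[1,[50,-221,0],[0,0,0]],[1,[50,-221,0],[0,0,0]]])

```text
time: 7.85
ee_pos: [0.4918, 0.0589, 0.1613]
tcp_rot: [-179.9, 0.0, 80.2]
wrist_force: [0.6, 0.2, -0.1]
opening: 0.0853
grasp_force: 0.0
```

```bash
python3 look.py c 36,44 74,86 114,126
```

```text
7.85 [0.4918 0.0589 0.1613] [-179.9    0.    80.2] [ 0.6  0.2 -0.1] 0.0853 0.0
wrist 36 [ 227  110   74   45 2408] med [504. 102.  40.] rect [505. 100.] [33. 60.] 74.0 rgb [63. 61. 57.]
wrist 36 [ 349  136   59   57 2640] med [599.  57.  40.] rect [600.  56.] [50. 50.] 37.6 rgb [186. 105. 123.]
wrist 36 [  94  194   75   66 3163] med [368.  39.  40.] rect [369.  35.] [56. 57.] 1.4 rgb [168.  35.  30.]
wrist 36 [ 273  270   69   50 2349] med [523. -67.  40.] rect [522. -70.] [59. 50.] 8.4 rgb [161.  32.  28.]
wrist 74 [ 220  155   78   61 1577] med [505.  83.  80.] rect [494.  66.] [47. 58.] 79.7 rgb [114. 108.  97.]
wrist 114 [ 216  175   79   76 4684] med [491.  61. 120.] rect [491.  60.] [51. 50.] 86.2 rgb [48. 44. 42.]
scene 36 [172 157  31  24 410] med [371.  32.  41.] rect [370.  34.] [57. 58.] 2.1 rgb [135.   2.   0.]
scene 36 [210 165  50  35 375] med [500.  26.  40.] rect [496.  59.] [116.  60.] 72.5 rgb [76. 76. 72.]
scene 36 [262 188  21  18 308] med [602.  55.  41.] rect [602.  55.] [48. 51.] 27.9 rgb [155.  85. 102.]
scene 36 [202 212  31  25 435] med [526. -70.  41.] rec
[... 178 characters left out ...]
2  18 323] med [494.  58. 121.] rect [493.  60.] [48. 51.] 31.6 rgb [13. 12. 14.]
side 36 [277 199  13  11  86] med [506. -72.  40.] rect [512. -70.] [36. 47.] 9.0 rgb [125.5  45.   43. ]
side 36 [223 213  19  13 185] med [600.  58.  41.] rect [600.  57.] [51. 51.] 88.7 rgb [151.  94. 106.]
side 36 [244 221  47  25 296] med [491.  95.  40.] rect [496.  61.] [116.  61.] 73.6 rgb [60. 56. 54.]
side 36 [304 229  28  19 334] med [369.  37.  40.] rect [370.  35.] [57. 60.] 1.3 rgb [129.  49.  47.]
side 74 [252 214  32  14 179] med [483.  81.  80.] rect [495.  61.] [58. 59.] 80.3 rgb [94. 88. 82.]
side 114 [259 198  21  13 219] med [491.  62. 120.] rect [492.  59.] [50. 52.] 19.1 rgb [43. 38. 36.]
```

step_arm(targets=[[1,[0,1,-25],[0,0,0]],[1,[0,1,-50],[0,0,0]],[1,[0,1,-65],[0,0,0]],[1,[0,1,-71],[0,0,0]],[1,[0,1,-71],[0,0,0]]])

```text
time: 8.5
ee_pos: [0.4914, 0.0617, 0.0909]
tcp_rot: [-179.9, 0.0, 80.4]
wrist_force: [0.5, -0.0, -0.2]
opening: 0.0854
grasp_force: 0.0
```

step_arm(targets=[[0.6,[0,0,0],[0,0,0]],[0.4,[0,0,0],[0,0,0]],[0.4,[0,0,0],[0,0,0]],[0.4,[0,0,0],[0,0,0]],[0.4,[0,0,0],[0,0,0]],[0.4,[0,0,0],[0,0,0]]], force=30)

```text
time: 9.1
ee_pos: [0.4924, 0.0613, 0.0924]
tcp_rot: [179.9, -0.0, 80.4]
wrist_force: [-1.1, -0.0, 6.3]
opening: 0.0492
grasp_force: 31.0
```

step_arm(targets=[[0.4,[0,0,8],[0,0,0]],[0.4,[0,0,20],[0,0,0]],[0.4,[0,0,32],[0,0,0]],[0.4,[4,7,36],[0,0,0]],[0.4,[16,26,36],[0,0,0]],[0.4,[34,56,36],[0,0,0]],[0.4,[53,88,36],[0,0,0]],[0.4,[72,119,36],[0,0,0]]])

```text
time: 9.9
ee_pos: [0.5647, 0.182, 0.1275]
tcp_rot: [180.0, -0.0, 80.4]
wrist_force: [0.4, -0.1, -0.9]
opening: 0.0493
grasp_force: 31.3
```

step_arm(targets=[[0.4,[19,31,0],[0,0,0]],[0.4,[37,61,0],[0,0,0]],[0.4,[53,88,0],[0,0,0]],[0.4,[64,105,0],[0,0,0]],[0.4,[68,112,0],[0,0,0]],[0.4,[68,112,0],[0,0,0]]])

```text
time: 10.5
ee_pos: [0.6319, 0.2931, 0.1265]
tcp_rot: [-180.0, 0.0, 80.4]
wrist_force: [-0.5, -0.4, -1.6]
opening: 0.0491
grasp_force: 31.4
```

```bash
python3 look.py d 4,12 150,168
```

```text
10.5 [0.6319 0.2931 0.1265] [-180.     0.    80.4] [-0.5 -0.4 -1.6] 0.0491 31.4
wrist 4 [ 212  141   85   69 1007] med [638. 309.   8.] rect [631. 300.] [61. 75.] 81.7 rgb [76. 73. 69.]
wrist 4 [421 154  11  33 118] med [778. 283.   8.] rect [779. 280.] [29.  6.] 89.3 rgb [116. 108. 102.]
wrist 150 [  160   222   191   107 12079] med [631. 295. 155.] rect [629. 297.] [56. 61.] 42.9 rgb [29. 26. 25.]
wrist dark [254. 182.] [631. 300.] [51. 66.] 77.3
scene 4 [307 137  27  20 275] med [631. 291.   6.] rect [631. 292.] [73. 72.] 21.3 rgb [35. 36. 31.]
scene 150 [314  94  31  20 303] med [632. 287. 155.] rect [634. 289.] [49. 69.] 55.4 rgb [8. 7. 9.]
scene dark [320. 147.] [630. 296.] [75. 71.] 82.2
side 4 [153 268  34  25 279] med [632. 288.   6.] rect [632. 294.] [75. 76.] 53.7 rgb [55. 52. 50.]
side 150 [147 214  32  22 329] med [638. 298. 155.] rect [634. 297.] [38. 76.] 71.1 rgb [41. 37. 35.]
side dark [170. 281.] [632. 294.] [66. 70.] 38.9
```

step_arm(targets=[[0.4,[0,0,-20],[0,0,0]],[0.4,[0,0,-50],[0,0,0]],[0.4,[0,0,-80],[0,0,0]],[0.4,[0,0,-98],[0,0,0]],[0.4,[0,0,-106],[0,0,0]],[0.4,[0,0,-109],[0,0,0]],[0.4,[0,0,-110],[0,0,0]],[0.4,[0,0,-110],[0,0,0]]])

```text
time: 11.45
ee_pos: [0.6324, 0.2923, 0.0187]
tcp_rot: [179.9, -0.1, 80.4]
wrist_force: [-0.3, -0.7, -1.2]
opening: 0.0494
grasp_force: 31.4
```

step_arm(targets=[[0.4,[0,0,-1],[0,0,0]],[0.4,[0,0,-2],[0,0,0]],[0.4,[0,0,-2],[0,0,0]]])

```text
time: 11.75
ee_pos: [0.632, 0.2923, 0.0156]
tcp_rot: [180.0, -0.0, 80.4]
wrist_force: [0.4, -0.2, -0.0]
opening: 0.049
grasp_force: 31.5
```

step_arm(targets=[[0.4,[0,0,-1],[0,0,0]],[0.4,[0,0,-2],[0,0,0]],[0.4,[0,0,-2],[0,0,0]]])

```text
time: 12.05
ee_pos: [0.6321, 0.2923, 0.0155]
tcp_rot: [179.9, -0.1, 80.4]
wrist_force: [-4.8, -2.2, 12.4]
opening: 0.0489
grasp_force: 32.5
```

Seated; release and retreat.

step_arm(targets=[[0.7,[0,0,0],[0,0,0]],[0.9,[0,0,0],[0,0,0]],[1,[0,0,0],[0,0,0]],[1,[0,0,0],[0,0,0]],[1,[0,0,20],[0,0,0]],[1,[0,0,55],[0,0,0]],[1,[0,0,90],[0,0,0]],[1,[0,0,120],[0,0,0]]])

```text
time: 12.85
ee_pos: [0.6319, 0.2922, 0.1351]
tcp_rot: [180.0, -0.0, 80.4]
wrist_force: [0.4, 0.1, -0.5]
opening: 0.0855
grasp_force: 0.0
```

```bash
python3 look.py e 4,12 36,50
```

```text
12.85 [0.6319 0.2922 0.1351] [180.   -0.   80.4] [ 0.4  0.1 -0.5] 0.0855 0.0
wrist 4 [213 139  82  73 911] med [632. 310.   8.] rect [630. 298.] [65. 75.] 87.1 rgb [56. 53. 51.]
wrist 4 [416 151  10  30 105] med [778. 283.   8.] rect [779. 281.] [27.  5.] 89.7 rgb [86. 80. 75.]
wrist 4 [238 153  33   9  52] med [635. 314.   6.] rect [634. 314.] [ 5. 29.] 81.9 rgb [50.  47.5 42. ]
wrist 36 [433 153  20  46 366] med [775. 286.  44.] rect [777. 281.] [35.  8.] 86.7 rgb [123. 116. 112.]
wrist 36 [ 224  161   63   63 3057] med [631. 292.  43.] rect [630. 291.] [51. 50.] 15.7 rgb [44. 40. 39.]
wrist dark [252. 166.] [629. 303.] [54. 71.] 86.0
scene 4 [307 138  27  20 168] med [642. 274.   7.] rect [633. 286.] [74. 63.] 15.5 rgb [54.5 54.  49. ]
scene 36 [313 131  19  16 235] med [634. 288.  44.] rect [633. 291.] [48. 52.] 21.7 rgb [12. 10. 12.]
scene dark [319. 149.] [631. 290.] [69. 67.] 15.1
side 4 [153 269  34  24 139] med [615. 306.   7.] rect [629. 297.] [75. 66.] 38.1 rgb [56. 52. 50.]
side 4 [159 278  23  10  60] med [617. 309.   8.] rect [623. 304.] [49. 20.] 36.4 rgb [71. 66. 62.]
side 36 [117 240   9  11  42] med [778. 283.  43.] rect [779. 280.] [30.  6.] 89.5 rgb [84.  79.  77.5]
side 36 [157 259  23  18 318] med [631. 294.  43.] rect [633. 291.] [50. 51.] 10.4 rgb [45. 41. 39.]
side dark [170. 285.] [627. 301.] [66. 53.] 36.6
```

Jar seated at (632,291). Next, the square pack at (496,60), already aligned.

step_arm(targets=[[1,[-18,-30,0],[0,0,0]],[1,[-41,-70,0],[0,0,0]],[1,[-64,-109,0],[0,0,0]],[1,[-87,-148,0],[0,0,0]],[1,[-110,-187,0],[0,0,0]],[1,[-127,-217,0],[0,0,0]],[1,[-136,-232,0],[0,0,0]],[1,[-136,-232,0],[0,0,0]]])

```text
time: 13.8
ee_pos: [0.495, 0.0589, 0.1327]
tcp_rot: [-180.0, 0.0, 80.3]
wrist_force: [0.4, -0.5, 0.5]
opening: 0.0852
grasp_force: 0.0
```

step_arm(targets=[[1,[0,0,-25],[0,0,0]],[1,[0,0,-50],[0,0,0]],[1,[0,0,-70],[0,0,0]],[1,[0,0,-82],[0,0,0]],[1,[0,0,-83],[0,0,0]],[1,[0,0,-83],[0,0,0]]])

```text
time: 14.4
ee_pos: [0.4962, 0.0607, 0.0505]
tcp_rot: [-180.0, -0.0, 80.4]
wrist_force: [0.1, 0.5, 1.0]
opening: 0.0855
grasp_force: 0.0
```

step_arm(targets=[[0.7,[0,0,0],[0,0,0]],[0.5,[0,0,0],[0,0,0]],[0.5,[0,0,0],[0,0,0]],[0.5,[0,0,0],[0,0,0]],[0.5,[0,0,0],[0,0,0]],[0.5,[0,0,0],[0,0,0]]], force=40)

```text
time: 15.0
ee_pos: [0.4966, 0.0604, 0.0514]
tcp_rot: [179.9, -0.0, 80.4]
wrist_force: [-0.4, 0.7, 6.2]
opening: 0.0576
grasp_force: 44.0
```

step_arm(targets=[[0.5,[0,0,8],[0,0,0]],[0.5,[0,0,25],[0,0,0]],[0.5,[0,0,45],[0,0,0]],[0.5,[0,0,65],[0,0,0]],[0.5,[3,-8,70],[0,0,0.05]],[0.5,[12,-28,70],[0,0,0.1]],[0.5,[24,-57,70],[0,0,0.16]],[0.5,[37,-89,70],[0,0,0.22]]])

```text
time: 15.8
ee_pos: [0.5331, -0.0294, 0.1208]
tcp_rot: [180.0, -0.0, 93.2]
wrist_force: [0.7, 0.8, -1.2]
opening: 0.0575
grasp_force: 43.1
```

step_arm(targets=[[0.5,[15,-36,0],[0,0,0.05]],[0.5,[31,-74,0],[0,0,0.1]],[0.5,[47,-112,0],[0,0,0.14]],[0.5,[63,-150,0],[0,0,0.14]],[0.5,[77,-184,0],[0,0,0.14]],[0.5,[88,-210,0],[0,0,0.14]],[0.5,[94,-225,0],[0,0,0.14]],[0.5,[94,-225,0],[0,0,0.14]]])

```text
time: 16.6
ee_pos: [0.6268, -0.2558, 0.1195]
tcp_rot: [-179.9, -0.0, 100.9]
wrist_force: [-0.2, 0.9, -1.2]
opening: 0.0574
grasp_force: 43.2
```

```bash
python3 look.py f 4,12 140,160
```

```text
16.6 [ 0.6268 -0.2558  0.1195] [-179.9   -0.   100.9] [-0.2  0.9 -1.2] 0.0574 43.2
wrist 4 [446  25  18  51 234] med [ 756. -123.    5.] rect [ 756. -123.] [ 5. 34.] 5.9 rgb [67. 63. 62.]
wrist 4 [455  73  20   6  58] med [ 772. -138.    5.] rect [ 770. -138.] [14.  3.] 3.9 rgb [66.  63.  60.5]
wrist 4 [  75  130   25  151 1146] med [ 485. -296.    8.] rect [ 482. -308.] [143.  14.] 88.0 rgb [92. 89. 84.]
wrist 4 [ 205  132  102   57 1158] med [ 616. -219.    8.] rect [ 622. -236.] [84. 49.] 10.6 rgb [65. 62. 58.]
wrist 4 [387 220  35  41 492] med [ 769. -283.   10.] rect [ 772. -283.] [45. 12.] 63.8 rgb [46. 42. 39.]
wrist 140 [  148   207   215   126 18761] med [ 625. -251.  148.] rect [ 626. -256.] [86. 59.] 11.3 rgb [105. 100.  89.]
wrist dark [405. 242.] [ 774. -284.] [45. 13.] 63.4
wrist dark [259. 162.] [ 625. -238.] [80. 45.] 10.8
wrist dark [ 83. 188.] [ 479. -292.] [100.   6.] 89.5
wrist dark [ 91. 204.] [ 486. -308.] [142.   4.] 87.6
scene 4 [114 282  48  63 253] med [ 485. -315.    7.] rect [ 483. -308.] [141.  14.] 89.0 rgb [75. 75. 71.]
scene 4 [185 307  55  43 359] med [ 650. -283.    8.] rect [ 627. -253.] [85. 84.] 10.2 rgb [73. 72. 68.]
scene 4 [261 366  17  18  80] med [ 770. -290.   10.] rect [ 772. -285.] [40. 12.] 68.3 rgb [33.5 32.5 30. ]
scene 140 [179 295  48  27 639] med [ 632. -271.  148.] rect [ 630. -269.] [84. 30.] 10.4 rgb [150. 149. 137.]
scene dark [216. 326.] [ 627. -250.] [80. 79.] 11.0
side 4 [256 170  31  17 250] med [ 628. -253.    6.] rect [ 628. -256.] [ 87. 103.] 14.0 rgb [51.  47.5 45.5]
side 4 [309 171  18  19  70] med [ 485. -302.    7.] rect [ 485. -306.] [ 15. 142.] 0.1 rgb [74.5 69.5 67. ]
side 140 [259 133  27  12 228] med [ 626. -244.  149.] rect [ 626. -250.] [71. 76.] 72.3 rgb [90. 86. 79.]
side dark [270. 179.] [ 631. -252.] [76. 80.] 11.0
```

step_arm(targets=[[0.5,[0,2,-20],[0,0,0]],[0.5,[0,2,-50],[0,0,0]],[0.5,[0,2,-78],[0,0,0]],[0.5,[0,2,-92],[0,0,0]],[0.5,[0,2,-98],[0,0,0]],[0.5,[0,2,-100],[0,0,0]],[0.5,[0,2,-101],[0,0,0]],[0.5,[0,2,-101],[0,0,0]]])

```text
time: 17.55
ee_pos: [0.6275, -0.252, 0.0206]
tcp_rot: [179.9, 0.1, 101.0]
wrist_force: [-0.1, -0.5, -1.1]
opening: 0.0572
grasp_force: 43.2
```

step_arm(targets=[[0.5,[0,0,-1],[0,0,0]],[0.5,[0,0,-2],[0,0,0]],[0.5,[0,0,-3],[0,0,0]],[0.5,[0,0,-3],[0,0,0]]])

```text
time: 17.95
ee_pos: [0.6268, -0.2518, 0.0161]
tcp_rot: [-180.0, -0.0, 101.0]
wrist_force: [0.3, -0.5, -0.9]
opening: 0.0574
grasp_force: 43.2
```

step_arm(targets=[[0.5,[0,0,-1],[0,0,0]],[0.5,[0,0,-2],[0,0,0]],[0.5,[0,0,-2],[0,0,0]]])

```text
time: 18.25
ee_pos: [0.6269, -0.2518, 0.0145]
tcp_rot: [180.0, 0.0, 101.0]
wrist_force: [-0.4, 0.1, 0.8]
opening: 0.0573
grasp_force: 43.4
```

step_arm(targets=[[0.5,[0,0,-1],[0,0,0]],[0.5,[0,0,-1],[0,0,0]]])

```text
time: 18.45
ee_pos: [0.6269, -0.2519, 0.0145]
tcp_rot: [180.0, 0.0, 101.0]
wrist_force: [-3.2, 1.3, 6.8]
opening: 0.0575
grasp_force: 44.2
```

step_arm(targets=[[0.8,[0,0,0],[0,0,0]],[1,[0,0,0],[0,0,0]],[1,[0,0,0],[0,0,0]],[1,[0,0,0],[0,0,0]],[1,[0,0,20],[0,0,0]],[1,[0,0,55],[0,0,0]],[1,[0,0,90],[0,0,0]],[1,[0,0,120],[0,0,0]]])

```text
time: 19.25
ee_pos: [0.6269, -0.2518, 0.1352]
tcp_rot: [180.0, 0.0, 101.0]
wrist_force: [0.4, -0.9, 1.0]
opening: 0.0854
grasp_force: 0.0
```

```bash
python3 look.py g 4,12 36,50
```

```text
19.25 [ 0.6269 -0.2518  0.1352] [180.   0. 101.] [ 0.4 -0.9  1. ] 0.0854 0.0
wrist 4 [432  30  20  52 210] med [ 756. -123.    5.] rect [ 756. -121.] [ 7. 38.] 9.4 rgb [57. 54. 52.]
wrist 4 [ 84 132  23 143 998] med [ 485. -296.    8.] rect [ 483. -307.] [143.  13.] 89.4 rgb [78. 75. 71.]
wrist 4 [ 206  134   97   91 1457] med [ 616. -232.    8.] rect [ 625. -253.] [84. 84.] 10.3 rgb [77. 74. 70.]
wrist 4 [223 146  58   5  70] med [ 617. -224.    8.] rect [ 618. -223.] [50.  3.] 11.7 rgb [54. 51. 46.]
wrist 4 [379 217  32  40 419] med [ 769. -283.   10.] rect [ 771. -282.] [45. 11.] 63.7 rgb [37. 33. 30.]
wrist 36 [492  34  19  23 212] med [ 771. -117.   45.] rect [ 772. -115.] [ 6. 13.] 16.5 rgb [61. 41. 39.]
wrist 36 [457  73  15   7  74] med [ 756. -139.   43.] rect [ 756. -139.] [3. 4.] 17.1 rgb [38.  36.5 35. ]
wrist 36 [ 218  155   74   70 4999] med [ 625. -249.   43.] rect [ 626. -252.] [58. 58.] 10.9 rgb [146. 147. 143.]
wrist dark [396. 239.] [ 774. -284.] [46. 13.] 63.0
wrist dark [ 91. 194.] [ 480. -300.] [115.   6.] 89.8
wrist dark [255. 167.] [ 627. -251.] [81. 82.] 10.1
[... 219 characters left out ...]
 4 [185 296  55  54 473] med [ 637. -277.    8.] rect [ 627. -253.] [85. 84.] 10.1 rgb [89. 88. 83.]
scene 4 [261 365  18  19  83] med [ 770. -291.   10.] rect [ 773. -284.] [43. 12.] 64.9 rgb [37. 35. 31.]
scene 36 [192 299  39  39 946] med [ 628. -255.   43.] rect [ 628. -253.] [59. 59.] 11.1 rgb [172.  176.  166.5]
scene dark [218. 330.] [ 627. -250.] [74. 83.] 5.2
side 4 [309 171  18  21  80] med [ 484. -297.    7.] rect [ 487. -305.] [145.  19.] 89.9 rgb [74.  69.5 66.5]
side 4 [255 173  32  14 136] med [ 609. -225.    8.] rect [ 628. -252.] [89. 87.] 11.2 rgb [68.  63.  59.5]
side 36 [261 164  21  12 182] med [ 625. -245.   44.] rect [ 627. -251.] [58. 62.] 11.3 rgb [135.  131.5 123. ]
```

Square pack seated at (627,−252). Back to the cartridge, turning to 73°.

step_arm(targets=[[1,[-14,34,0],[0,0,-0.08]],[1,[-32,77,0],[0,0,-0.16]],[1,[-50,119,0],[0,0,-0.24]],[1,[-68,161,0],[0,0,-0.32]],[1,[-86,204,0],[0,0,-0.4]],[1,[-104,247,0],[0,0,-0.48]],[1,[-118,280,0],[0,0,-0.488]],[1,[-128,304,0],[0,0,-0.488]]])

```text
time: 20.2
ee_pos: [0.4972, 0.054, 0.132]
tcp_rot: [-179.9, 0.0, 73.1]
wrist_force: [-0.3, -0.3, 1.2]
opening: 0.085
grasp_force: 0.0
```

step_arm(targets=[[1,[-3,8,0],[0,0,0]],[1,[-3,8,0],[0,0,0]]])

```text
time: 20.4
ee_pos: [0.4954, 0.0608, 0.1325]
tcp_rot: [-179.9, 0.0, 73.1]
wrist_force: [0.6, -0.7, 0.8]
opening: 0.0856
grasp_force: 0.0
```

```bash
python3 look.py i 36,44
```

```text
20.4 [0.4954 0.0608 0.1325] [-179.9    0.    73.1] [ 0.6 -0.7  0.8] 0.0856 0.0
wrist 36 [  215   119    79   139 10053] med [495.  66.  40.] rect [494.  60.] [116.  60.] 73.4 rgb [109. 105. 100.]
wrist 36 [ 353  127   68   64 3370] med [599.  57.  40.] rect [600.  56.] [50. 50.] 84.6 rgb [181. 100. 118.]
wrist 36 [  86  221   65   60 1950] med [367.  50.  40.] rect [371.  43.] [52. 42.] 1.6 rgb [159.  31.  26.]
wrist 36 [ 288  281   75   57 2660] med [523. -66.  40.] rect [522. -69.] [58. 48.] 8.2 rgb [154.  24.  19.]
scene 36 [173 158  30  23 386] med [374.  32.  41.] rect [372.  34.] [54. 59.] 1.0 rgb [133.   2.   0.]
scene 36 [210 161  50  39 883] med [497.  55.  41.] rect [496.  60.] [116.  61.] 73.9 rgb [82. 82. 78.]
scene 36 [262 188  21  18 307] med [602.  55.  41.] rect [601.  57.] [48. 50.] 27.0 rgb [152.  83. 100.]
scene 36 [202 212  30  25 414] med [526. -69.  40.] rect [523. -70.] [58. 47.] 9.1 rgb [133.   3.   0.]
side 36 [267 197  23  13 171] med [523. -64.  40.] rect [523. -68.] [58. 47.] 9.2 rgb [127.  46.  44.]
side 36 [223 213  19  13 191] med [600.  58.  40.] rect [601.  56.] [48. 52.] 28.4 rgb [150.  93. 105.]
side 36 [244 217  47  28 648] med [493.  65.  40.] rect [496.  60.] [119.  62.] 74.3 rgb [89.  84.5 82. ]
side 36 [304 229  27  18 316] med [371.  37.  40.] rect [371.  34.] [54. 61.] 4.5 rgb [129.  49.  46.]
```

step_arm(targets=[[1,[0,0,-25],[0,0,0.01]],[1,[0,0,-60],[0,0,0.01]],[1,[0,0,-90],[0,0,0.01]],[1,[0,0,-110],[0,0,0.01]],[1,[0,0,-120],[0,0,0.01]],[1,[0,0,-122],[0,0,0.01]],[1,[0,0,-122],[0,0,0.01]]])

```text
time: 21.25
ee_pos: [0.4963, 0.0598, 0.0118]
tcp_rot: [180.0, -0.0, 73.6]
wrist_force: [0.4, 1.3, 0.5]
opening: 0.0854
grasp_force: 0.0
```

step_arm(targets=[[0.7,[0,0,0],[0,0,0]],[0.5,[0,0,0],[0,0,0]],[0.5,[0,0,0],[0,0,0]],[0.5,[0,0,0],[0,0,0]],[0.5,[0,0,0],[0,0,0]],[0.5,[0,0,0],[0,0,0]]], force=60)

```text
time: 21.85
ee_pos: [0.4967, 0.0603, 0.0127]
tcp_rot: [179.9, -0.0, 73.6]
wrist_force: [-0.7, -0.0, 5.8]
opening: 0.0593
grasp_force: 66.0
```

step_arm(targets=[[0.5,[0,0,8],[0,0,0]],[0.5,[0,0,25],[0,0,0]],[0.5,[0,0,50],[0,0,0]],[0.5,[0,0,75],[0,0,0]],[0.5,[0,0,95],[0,0,0]],[0.5,[-2,-12,102],[0,0,0.03]],[0.5,[-5,-38,102],[0,0,0.07]],[0.5,[-10,-72,102],[0,0,0.11]]])

```text
time: 22.65
ee_pos: [0.486, -0.0118, 0.1141]
tcp_rot: [180.0, -0.0, 80.1]
wrist_force: [0.4, -1.2, -2.3]
opening: 0.0591
grasp_force: 65.2
```

step_arm(targets=[[0.5,[-5,-36,0],[0,0,0.04]],[0.5,[-11,-76,0],[0,0,0.08]],[0.5,[-17,-116,0],[0,0,0.12]],[0.5,[-23,-156,0],[0,0,0.14]],[0.5,[-29,-196,0],[0,0,0.14]],[0.5,[-34,-236,0],[0,0,0.14]],[0.5,[-38,-268,0],[0,0,0.14]],[0.5,[-41,-287,0],[0,0,0.14]]])

```text
time: 23.45
ee_pos: [0.4441, -0.301, 0.1135]
tcp_rot: [-180.0, 0.0, 87.8]
wrist_force: [-0.1, 0.5, -2.5]
opening: 0.059
grasp_force: 65.1
```

step_arm(targets=[[0.5,[-1,-8,0],[0,0,0]],[0.5,[-1,-8,0],[0,0,0]],[0.5,[-1,-8,0],[0,0,0]]])

```text
time: 23.75
ee_pos: [0.444, -0.306, 0.1134]
tcp_rot: [-180.0, -0.0, 88.0]
wrist_force: [-0.2, 0.1, -3.1]
opening: 0.0587
grasp_force: 65.1
```

```bash
python3 look.py j 5,12 138,148
```

```text
23.75 [ 0.444  -0.306   0.1134] [-180.   -0.   88.] [-0.2  0.1 -3.1] 0.0587 65.1
wrist 5 [426  65  28 112 890] med [ 585. -251.    8.] rect [ 585. -259.] [85. 18.] 89.9 rgb [75. 71. 67.]
wrist 5 [447  84   6  12  45] med [ 593. -233.    9.] rect [ 593. -234.] [8. 1.] 89.2 rgb [88. 83. 75.]
wrist 5 [201  99 112  33 926] med [ 446. -238.    8.] rect [ 447. -247.] [25. 87.] 88.0 rgb [74.5 71.  67. ]
wrist 138 [  148   142   216   206 29098] med [ 444. -289.  141.] rect [ 443. -297.] [96. 87.] 87.7 rgb [63. 61. 58.]
wrist dark [255. 119.] [ 448. -249.] [21. 77.] 87.9
wrist dark [440. 100.] [ 592. -244.] [11. 47.] 7.8
wrist dark [429. 111.] [ 583. -251.] [ 5. 65.] 7.6
scene 5 [ 86 269  77  75 365] med [ 482. -325.    8.] rect [ 446. -306.] [143.  87.] 86.0 rgb [44. 43. 41.]
scene 5 [185 296  24  40  99] med [ 587. -255.    8.] rect [ 586. -259.] [15. 83.] 0.6 rgb [87. 86. 81.]
scene 138 [104 245  31  30 480] med [ 450. -265.  141.] rect [ 447. -265.] [33. 61.] 85.6 rgb [45. 45. 42.]
scene 138 [ 66 275  47  38 899] med [ 446. -341.  141.] rect [ 446. -339.] [49. 67.] 88.1 rgb [87. 87. 82.]
scene dark [126. 310.] [ 447. -304.] [139.  85.] 85.8
side 5 [309 171  40  26 191] med [ 448. -298.    8.] rect [ 446. -306.] [149.  87.] 87.1 rgb [63. 58. 55.]
side 138 [318 137  30  18 323] med [ 446. -297.  142.] rect [ 446. -303.] [117.  86.] 72.9 rgb [55. 52. 51.]
side dark [327. 184.] [ 450. -305.] [141.  78.] 86.8
```

View pics/jwrist.png

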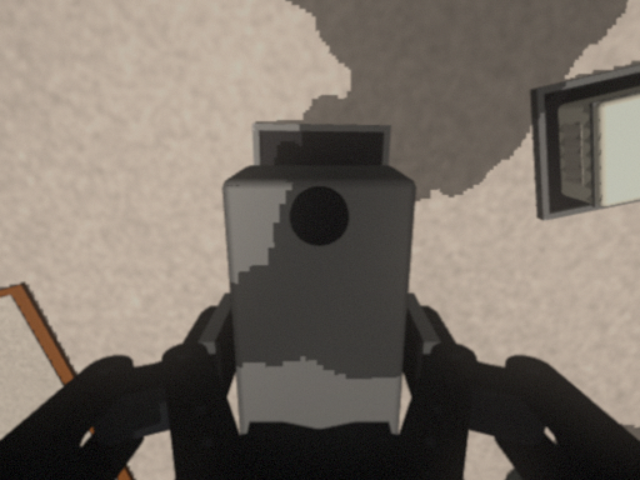

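The view shows the cartridge (cap at (320,215)) level and centred over the oblong holder (far rim at (320,127)), whose centre is (446,−306). I shift 2 mm in x and lower.

step_arm(targets=[[0.5,[2,0,-20],[0,0,0]],[0.5,[2,0,-45],[0,0,0]],[0.5,[2,0,-70],[0,0,0]],[0.5,[2,0,-85],[0,0,0]],[0.5,[2,0,-91],[0,0,0]],[0.5,[2,0,-93],[0,0,0]],[0.5,[2,0,-94],[0,0,0]],[0.5,[2,0,-94],[0,0,0]]])

```text
time: 24.7
ee_pos: [0.4464, -0.3071, 0.0203]
tcp_rot: [179.9, 0.0, 87.9]
wrist_force: [-0.2, -0.3, -1.9]
opening: 0.0586
grasp_force: 65.1
```

step_arm(targets=[[0.5,[0,0,-1],[0,0,0]],[0.5,[0,0,-2],[0,0,0]],[0.5,[0,0,-3],[0,0,0]],[0.5,[0,0,-3],[0,0,0]]])

```text
time: 25.1
ee_pos: [0.4458, -0.3068, 0.0162]
tcp_rot: [-180.0, -0.0, 87.9]
wrist_force: [-0.2, 0.3, -1.3]
opening: 0.0588
grasp_force: 65.1
```

step_arm(targets=[[0.5,[0,0,-1],[0,0,0]],[0.5,[0,0,-2],[0,0,0]],[0.5,[0,0,-2],[0,0,0]]])

```text
time: 25.4
ee_pos: [0.4459, -0.3068, 0.0157]
tcp_rot: [180.0, 0.0, 87.9]
wrist_force: [-5.5, 3.0, 9.7]
opening: 0.0589
grasp_force: 66.5
```

Seated; release and rise.

step_arm(targets=[[0.8,[0,0,0],[0,0,0]],[1,[0,0,0],[0,0,0]],[1,[0,0,0],[0,0,0]],[1,[0,0,0],[0,0,0]],[1,[0,0,20],[0,0,0]],[1,[0,0,55],[0,0,0]],[1,[0,0,90],[0,0,0]],[1,[0,0,120],[0,0,0]]])

```text
time: 26.2
ee_pos: [0.4459, -0.3068, 0.136]
tcp_rot: [180.0, 0.0, 87.9]
wrist_force: [0.8, -1.2, -0.4]
opening: 0.0852
grasp_force: 0.0
```

```bash
python3 look.py k 5,12 36,50
```

```text
26.2 [ 0.4459 -0.3068  0.136 ] [180.    0.   87.9] [ 0.8 -1.2 -0.4] 0.0852 0.0
wrist 5 [410  66  27 103 744] med [ 586. -251.    8.] rect [ 586. -259.] [19. 86.] 0.1 rgb [53. 51. 47.]
wrist 5 [428  82   7  29  95] med [ 594. -239.    9.] rect [ 594. -239.] [ 4. 22.] 1.1 rgb [63. 59. 53.]
wrist 5 [ 203   98  103  152 1994] med [ 445. -279.    8.] rect [ 444. -306.] [142.  87.] 87.2 rgb [93. 90. 85.]
wrist 36 [449  81  11  27 206] med [ 594. -236.   40.] rect [ 595. -238.] [ 4. 19.] 7.2 rgb [79. 74. 67.]
wrist 36 [  215   119    79   138 10115] med [ 445. -301.   43.] rect [ 445. -307.] [115.  60.] 87.8 rgb [89. 85. 81.]
wrist dark [255. 161.] [ 446. -305.] [139.  83.] 87.2
wrist dark [419. 114.] [ 592. -259.] [23. 85.] 6.4
scene 5 [ 86 266  77  78 440] med [ 477. -321.    8.] rect [ 445. -306.] [142.  87.] 87.3 rgb [64. 63. 60.]
scene 5 [185 296  25  41 112] med [ 588. -258.    8.] rect [ 587. -259.] [17. 84.] 0.1 rgb [84.  83.  77.5]
scene 36 [  88  268   62   63 1609] med [ 452. -317.   43.] rect [ 447. -308.] [117.  62.] 86.4 rgb [85. 84. 80.]
scene dark [131. 307.] [ 446. -304.] [138.  86.] 87.5
side 5 [309 175  40  22 177] med [ 425. -253.    8.] rect [ 446. -304.] [148.  87.] 87.2 rgb [56. 52. 50.]
side 36 [315 164  30  20 364] med [ 445. -299.   44.] rect [ 446. -307.] [123.  60.] 88.0 rgb [81. 77. 75.]
side dark [328. 188.] [ 448. -305.] [139.  75.] 85.0
```

View pics/kscene.png

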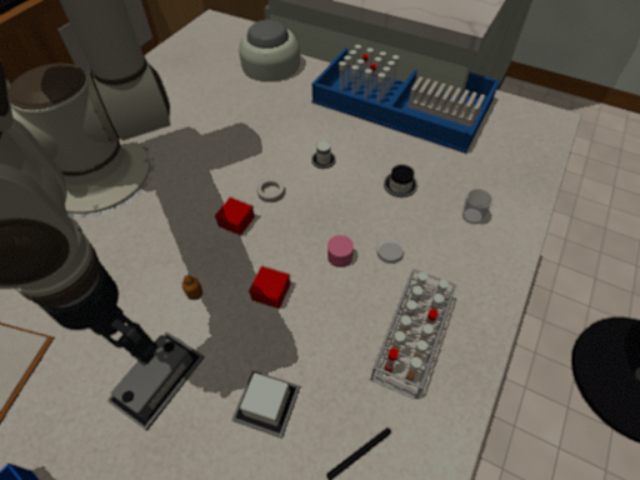

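The scene view shows all four packs in their holders: bottle (323,153), jar (401,180), square pack (267,400), cartridge (155,380). The dropper (192,287) and rack (415,335) are undisturbed. Handing in.

```bash
python3 -c "
from workcell import bot
print(bot.job_done())"
```

```text
the job is handed in; nothing more can be done
None
```

The job is handed in, with no verdict returned: all four packs measured flat in their own holders, each within about 3 mm of centre, and the tube rack and dropper bottle were not touched.

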